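Hang the forming cup on the rail carrier and run it to the mark

ROBOT

A 6-joint arm with a two-finger parallel gripper is mounted at the origin on the work surface. World frame = base frame: x ahead of the robot, y to its left, z up, the work surface at z = 0. Lengths are in m, angles in rad, forces in N, time in s.
With the tool pointing down it reaches from about 0.35 to 0.975 m from the base axis. Payload 4.9 kg.
Tool frame: the origin (TCP) lies at the very end of the fingers, on their centre line; the grasp point (between the pads) lies 19 mm behind it; z points along the fingers, y is the line along which they close (so a half turn about z gives the same grasp; the last joint's range is limited). The gripper opens to 85 mm and grips with 20 to 120 N. Pads are 22 mm wide; open, the fingers measure 114 mm over their backs; the gripper's body (76 mm by 85 mm) begins 54 mm behind the grasp point. The pads swing forward as they close: fully open they stand 13 mm farther back than shut.
Start: joints at [-1.368, 0.053, 1.613, -0, 1.476, -0.119], TCP at [0.198, -0.593, 0.231] pointing down, gripper open.
Joint ranges: [-3.01, 3.01], [-1.01, 2.22], [0.06, 2.58], [-1.02, 4.17], [0.09, 2.62], [-3.14, 3.14]. Speed limits (rad/s): [2.57, 2.57, 3.14, 3.14, 3.14, 3.14].

INTERFACE

Orientations are given as a unit quaternion [w, x, y, z].
In Python, from plant import monitor, vision, manip gives the robot as it stands. The module is installed in compiled form; this text tells all that it offers.
- The arm moves only by the tool arm_command, never from a script. Its argument "rows" is a list of rows, each a list of 3 entries, a list of its own where there are three numbers: the finger opening in mm, from 0 to 85.4, then the shift along the world's x, y, z in units of 30 cm (1.0 is 30 cm), then the turn, a rotation vector about the world's x, y, z in units of pi/2 rad (1.0 is pi/2 rad). In form: [[claw, [x, y, z], [wx, wy, wz]], ...]. A call has 1 to 12 rows; each row is the pose to reach, as a shift and turn from the pose commanded when the call began; what a row does not reach only later rows make up. A row lasts 1/12 s, in which the tool goes at most 41.7 mm and 7.16 degrees, less where a joint would pass 70% of its speed; a pose out of reach is approached as far as the arm can. A call with a number of a shift or a turn outside -1 to 1 is refused whole. A call with a gripper value outside its range is refused whole. The fingers move at their own pace and stop on an object; the grip force is fixed at half the most. Time passes only in rows, so rows that repeat a pose let the fingers close. It gives the time, the measured TCP pose, the force, the opening and the grip force at its end, in the units of the state.
- monitor.state(): the state, without advancing time (a new reading comes with each control period).
- vision.grab_frame(name): name is "side" or "top"; returns a dict with "color" (400x640x3 uint8, red, green, blue), "z_map" (400x640 float32, m along the optical axis (not along the pixel's ray), 0 where there is no reading), "mtx" (3x3 intrinsics, pixels), "R" (3x3) and "t" (3): a world point X has camera coordinates R X + t. Camera axes: x right, y down, z forward; pixel columns grow to the right and rows downward; lengths in m; the calibration is good to about 2 mm. A picture is of the moment at which its call begins.
- manip.job_done(): hands the job in; it is judged then, once.
The state is a dict: "time": time; "joint_pos": joint angles; "joint_vel": joint speeds; "joint_efforts": joint torques, N m; "tool_pos": TCP position; "tool_rot": TCP orientation; "contact_force": force on the tool from outside, world axes, zero at the start; "ft_torque": the same for the moment, N m; "gripper_width": opening from 0.0 (shut) to 1.0 (fully open); "grasp_force": force on a finger pad.
Only numpy, scipy, OpenCV 4.12 (cv2) and the standard library are available. Lean on these libraries where they do the work, as an engineer would, in place of code of your own. Each camera call takes 0.05 s, during which the arm holds its last target. There are 200 camera calls.

TASK

Bring the copper forming cup to its mark on the rail: first take the walnut spacer block that stands in the way, between the carrier's hook and the pointed mark post, and stand it upright on the flat steel gauge plate, leaving the other block where it is. Then hang the cup by its bail on the carrier's hook and let go of it, and only after that slide the carrier along the rail until its pointer is level with the tip of the mark post. Leave the cup hanging still, and do not knock over or shove the other things on the bench.

Things in the scene. Friction and masses are not known exactly. Their poses are not given: they have to be found in the camera images.
- cup: Copper cup, 50 mm tall, rim 68 mm, foot 52 mm across, 0.2 kg. Rigid bail of 6 mm bar in its y-z plane, from the rim at y +-33 mm to a 20 mm wide flat top, underside 102 mm above the foot (opening over the rim 52 mm high). On it an upright walnut grip, 16 mm in diameter, 107 to 165 mm above the foot. Origin: centre of the foot. At one of four places on the robot's side of the rail, any yaw.
- cup_eye (a point): Middle of the underside of the cup's bail top, on the cup's axis, 102 mm above its foot: the place that rests on the hook.
- rail: Horizontal steel rail, 12 mm round bar along its own y axis, 560 mm long between two posts 20 mm thick at y = +-280 mm, bar axis 165 mm above the bench, fixed to the bench. Origin on the bench under the bar's middle; x points away from the robot, y along the bar to the left.
- carrier (a joint): Aluminium carrier sliding on the rail (about 2 N friction, stays where left); value = position along the rail's y, m, 0 at mid, +-0.23. Block 36 x 40 mm (x, y), 143 to 187 mm above the bench, round the bar; above it a lug 20 x 40 mm, centred over the bar, up to 227 mm, to be pushed on its flat end faces. A hook of 8 mm rod runs out from it towards the robot, slightly down, then turns up.
- hook_seat (a point): Lowest point on top of the hook's rod, where a handle settles: 70 mm from the bar axis towards the robot (rail's -x), 164 mm above the bench. The rod leaves the carrier 12 mm higher; the upturned tip ends 22 mm nearer the robot than the seat and 22 mm above it. Axes like the rail's.
- pointer (a point): End of the carrier's thin pointer fin on the side away from the robot, 31 mm beyond the bar axis, 213 mm above the bench, at the middle of the carrier's width. Axes like the rail's.
- mark: The mark: fixed steel post 12 mm wide with a pointed diamond head 26 mm wide, tip 200 mm high, 48 mm beyond the bar (rail's +x), near the left or the right end of the rail. Origin on the bench under its tip, axes like the rail's; the pointer must come to the same y as the tip. A similar post with a flat T-shaped top stands near the other end and means nothing.
- block_l: Walnut spacer block, 45 x 45 mm, 110 mm tall, 0.15 kg, standing loose under the hook's path left (+y) of the carrier. Origin at the centre of its underside, z up. It is in the way if the mark is on the left.
- block_r: The same kind of walnut spacer block, standing right (-y) of the carrier. It is in the way if the mark is on the right.
- plate: Flat steel gauge plate, 120 x 120 mm and 8 mm thick, fixed to the bench. Origin at the centre of its underside, so its top is 8 mm above the origin. It lies at one of the four places on the robot's side of the rail.
- jar: White ceramic jar, 72 mm in diameter, 120 mm tall, bystander at one of the four places. Origin at the centre of its underside.
- oilcan: Steel can, 60 mm in diameter, 135 mm tall, bystander at one of the four places. Origin at the centre of its underside.
- gobowl: Closed wooden go-stone bowl, 124 mm in diameter, 108 mm tall, bystander right of the rail. Origin at the centre of its underside.
- slate1: Slate blank, 70 x 70 x 12 mm, lying flat in the middle on the robot's side of the rail, bystander. Origin at the centre of its underside.
- brush: Small hand brush with a wooden handle lying left of the rail, bystander.
There are look-alikes about, which are no part of the job. There is more than one size of the plate; the job needs the smallest.

How it is judged:
On the way, in this order (a step that is already met when the one before it is completed fails the run):
1. the block in the way stands on the gauge plate, released, the other block untouched (((y of mark in the frame of rail above 0 m and (x of block_l in the frame of plate between -0.055 and 0.055 m and y of block_l in the frame of plate between -0.055 and 0.055 m and z of block_l in the frame of plate between 0.003 and 0.013 m and angle between block_l's own z axis and vertical below 0.1 rad and contact force between block_l and the fingers below 0.2 N and linear speed of block_l below 0.03 m/s) and distance of block_r from where it was at the start of the episode below 0.02 m and angle between block_r's own z axis and vertical below 0.1 rad) or (not (y of mark in the frame of rail above 0 m) and (x of block_r in the frame of plate between -0.055 and 0.055 m and y of block_r in the frame of plate between -0.055 and 0.055 m and z of block_r in the frame of plate between 0.003 and 0.013 m and angle between block_r's own z axis and vertical below 0.1 rad and contact force between block_r and the fingers below 0.2 N and linear speed of block_r below 0.03 m/s) and distance of block_l from where it was at the start of the episode below 0.02 m and angle between block_l's own z axis and vertical below 0.1 rad))), for 0.1 s.
2. the cup hangs by its bail on the carrier's hook, released, with the carrier not yet at the mark (x of cup_eye in the frame of hook_seat between -0.014 and 0.038 m and y of cup_eye in the frame of hook_seat between -0.022 and 0.022 m and z of cup_eye in the frame of hook_seat between -0.008 and 0.016 m and angle between cup's own z axis and vertical below 0.25 rad and contact force between cup and the fingers below 0.2 N and horizontal distance between pointer and mark above 0.06 m), for 0.2 s.
3. the carrier's pointer is level with the mark, the cup hanging on its hook (x of cup_eye in the frame of hook_seat between -0.014 and 0.038 m and y of cup_eye in the frame of hook_seat between -0.022 and 0.022 m and z of cup_eye in the frame of hook_seat between -0.008 and 0.016 m and angle between cup's own z axis and vertical below 0.25 rad and contact force between cup and the fingers below 0.2 N and y of pointer in the frame of mark between -0.01 and 0.01 m), for 0.2 s.
At the end, for the whole second after the job is handed in: The block on the mark's side stands on the plate (centre within 55 mm each way), the other is upright within 20 mm of its start; the cup hangs still and released on the hook by its bail, upright within 0.25 rad; the pointer is within 10 mm of the mark along the rail (all of step 3 and ((y of mark in the frame of rail above 0 m and (x of block_l in the frame of plate between -0.055 and 0.055 m and y of block_l in the frame of plate between -0.055 and 0.055 m and z of block_l in the frame of plate between 0.003 and 0.013 m and angle between block_l's own z axis and vertical below 0.1 rad and contact force between block_l and the fingers below 0.2 N and linear speed of block_l below 0.03 m/s) and distance of block_r from where it was at the start of the episode below 0.02 m and angle between block_r's own z axis and vertical below 0.1 rad) or (not (y of mark in the frame of rail above 0 m) and (x of block_r in the frame of plate between -0.055 and 0.055 m and y of block_r in the frame of plate between -0.055 and 0.055 m and z of block_r in the frame of plate between 0.003 and 0.013 m and angle between block_r's own z axis and vertical below 0.1 rad and contact force between block_r and the fingers below 0.2 N and linear speed of block_r below 0.03 m/s) and distance of block_l from where it was at the start of the episode below 0.02 m and angle between block_l's own z axis and vertical below 0.1 rad)) and linear speed of cup below 0.04 m/s and angular speed of cup below 0.8 rad/s); the robot touches nothing.
It fails at once if the jar is shoved more than 30 mm or tipped (distance of jar from where it was at the start of the episode above 0.03 m or angle between jar's own z axis and vertical above 0.4 rad).
It fails at once if the oilcan is shoved more than 30 mm or tipped (distance of oilcan from where it was at the start of the episode above 0.03 m or angle between oilcan's own z axis and vertical above 0.4 rad).
It fails at once if the gobowl is shoved more than 30 mm or tipped (distance of gobowl from where it was at the start of the episode above 0.03 m or angle between gobowl's own z axis and vertical above 0.4 rad).
It fails at once if the slate blank or the brush is shoved more than 30 mm (distance of any of slate1, brush from where it was at the start of the episode above 0.03 m).
It also fails if it takes over 72 s, if anything falls off the work surface, if the arm or the gripper's body presses on something with over 40 N, if the wrist force passes 120 N, or if a joint passes its speed limit or range.

## Working session

There is one attempt and no reset: what is moved stays moved. The work goes in short steps, Python scripts to look and compute and a tool call to move; the robot and the scene stay as the last step left them, time stands still between calls to the robot, and variables do not carry over. Pictures are saved under pics/ and viewed, at most 10 in all, crops included, and the job is handed in when it is done.

Besides the shell and the picture viewer there is one more tool, called after ">>>" in YAML: its name, and indented under it one key for each argument. arm_command: Moves the arm, as the interface text tells. Shifts and turns lie within -1 to 1; 1 stands for 30 cm of shift or pi/2 rad of turn. Its arguments: {"type":"object","properties":{"rows":{"type":"array"}},"required":["rows"]}

```bash
mkdir -p pics
cat > h.py <<'E'
import numpy as np, cv2
from plant import monitor, vision, manip
def cloud(name):
    f=vision.grab_frame(name); z=f["z_map"]; K=f["mtx"]
    v,u=np.mgrid[:400,:640]
    P=np.stack([(u-K[0,2])/K[0,0]*z,(v-K[1,2])/K[1,1]*z,z],-1)
    W=(P-f["t"])@f["R"]; W[z==0]=np.nan
    return f,W
E
python3 - <<'E'
from h import *
for n in("top","side"):
    f,W=cloud(n); np.savez(n+"0.npz",c=f["color"],W=W)
    cv2.imwrite(f"pics/{n}0.png",f["color"][:,:,::-1]); print(n,-f["R"].T@f["t"],f["mtx"][0,0])
print(monitor.state())
E
```

```text
top [ 0.29725051 -0.05094198  1.9450005 ] 499.0662977966146
side [0.25831925 0.81846646 0.99860904] 400.81561765661087
{'time': 0.1, 'joint_pos': array([-1.36797689e+00,  5.33204130e-02,  1.61415440e+00,  4.49382953e-05,
        1.47596165e+00, -1.19004065e-01]), 'joint_vel': array([-7.37195631e-04, -1.12933538e-03, -2.43394979e-03,  3.36316941e-05,
       -5.35706126e-04,  3.96328206e-04]), 'joint_efforts': array([ 9.93625099e-05, -3.94899559e+01, -3.71364927e+01, -1.95127991e-04,
        3.84193962e-03, -7.02407679e-07]), 'tool_pos': array([ 0.19758386, -0.59236625,  0.23016897]), 'tool_rot': array([-9.22033198e-04,  9.87081539e-01,  1.60216059e-01, -1.62770482e-05]), 'contact_force': array([-0.37393172,  0.55109335,  0.19852774]), 'ft_torque': array([-0.01325717,  0.04367715,  0.04265364]), 'grasp_force': 0.0, 'gripper_width': 1.0003582176574453}
```

View pics/top0.png

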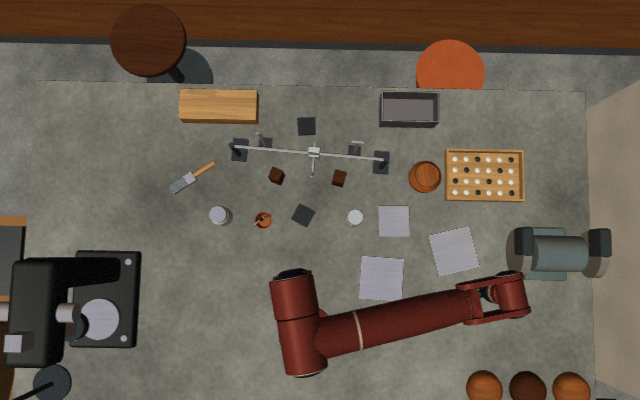

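View pics/side0.png

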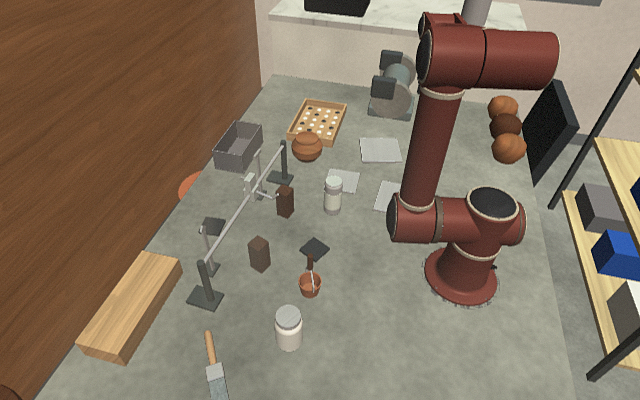

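Run:
```python
from h import *
d=np.load("top0.npz");c,W=d["c"],d["W"]
s=np.load("side0.npz")
a=cv2.resize(c[115:235,200:420],None,fx=3.6,fy=3.6,interpolation=cv2.INTER_CUBIC)[:,:790]
b=cv2.resize(s["c"][130:310,180:400],None,fx=3.3,fy=3.3,interpolation=cv2.INTER_CUBIC)
cv2.imwrite("pics/a.png",a[:,:,::-1]);cv2.imwrite("pics/b.png",b[:,:,::-1])
def comp(mask,u0,u1,v0,v1,lab):
    m=np.zeros((400,640),bool);m[v0:v1,u0:u1]=mask[v0:v1,u0:u1]
    n,L,st,ce=cv2.connectedComponentsWithStats(m.astype(np.uint8))
    for i in range(1,n):
        if st[i,4]<6: continue
        q=W[L==i]; r=cv2.minAreaRect((q[:,:2]*1000).astype(np.float32))
        print(lab,st[i],q.mean(0).round(4),np.round(r[0]),np.round(r[1]),round(r[2],1))
Z=W[...,2]
comp((Z>.095)&(Z<.125),260,360,160,195,"blocks")
comp((Z>.03),200,240,200,235,"jar")
comp((Z>.03),245,280,200,235,"cup")
comp((Z>.1)&(Z<.17),245,280,200,235,"cupgrip")
comp((Z>.03),340,368,200,235,"can")
comp((Z>.004)&(Z<.02)&(c.min(-1)>90),340,500,190,310,"plates")
comp((Z>.13),225,400,125,185,"rail")
comp((Z>.19),225,400,125,185,"high")
comp((Z>.03),400,445,155,195,"bowl")
```

```text
blocks [268 167  16  15 153] [0.5948 0.1247 0.1101] [596. 125.] [45. 46.] 69.8
blocks [332 169  15  15 149] [ 0.5912 -0.1122  0.1093] [ 592. -112.] [44. 46.] 75.1
jar [209 206  23  20 349] [0.437  0.3241 0.1067] [438. 328.] [67. 66.] 13.7
cup [255 211  17  18 129] [0.4282 0.1743 0.0745] [428. 173.] [66. 62.] 1.5
cupgrip [258 216   9   6  31] [0.4267 0.1707 0.1401] [426. 170.] [14. 31.] 9.2
can [346 209  18  18 240] [ 0.4369 -0.1698  0.1254] [ 439. -172.] [57. 58.] 47.4
plates [341 190   6   6  11] [ 0.543  -0.1346  0.0061] [ 542. -135.] [ 9. 23.] 46.1
plates [354 191   4   5   6] [ 0.543  -0.1794  0.0073] [ 541. -179.] [ 9. 16.] 63.9
plates [407 190   4   5   9] [ 0.5514 -0.39    0.0084] [ 551. -388.] [16. 13.] 1.9
plates [452 190   7   5  25] [ 0.5537 -0.5692  0.0122] [ 554. -570.] [17. 21.] 1.3
plates [463 190   7   6  25] [ 0.5543 -0.6121  0.0128] [ 554. -613.] [19. 21.] 27.7
plates [486 190   6   6  24] [ 0.5551 -0.7002  0.0124] [ 555. -701.] [20. 20.] 9.4
plates [497 190   3   6  13] [ 0.5548 -0.7382  0.0127] [ 555. -737.] [19.  9.] 7.5
plates [370 193   4   6   9] [ 0.535  -0.2
[... 8306 characters left out ...]
 0.1237 -0.2361  0.0073] [ 124. -235.] [ 8. 12.] 26.2
plates [344 305   3   5   6] [ 0.103  -0.1452  0.0066] [ 102. -145.] [ 5. 15.] 57.3
rail [256 132   7   7  30] [0.7259 0.1794 0.1755] [726. 181.] [21.  8.] 81.1
rail [352 141  12   6  46] [ 0.7017 -0.1725  0.1851] [ 702. -173.] [40.  9.] 89.2
rail [229 142 161  36 721] [ 0.6619 -0.0018  0.1771] [638.   5.] [578. 119.] 81.7
high [256 132   7   3  12] [0.727  0.18   0.1957] [727. 181.] [21.  7.] 81.1
high [353 141  11   3  27] [ 0.7022 -0.1747  0.197 ] [ 702. -174.] [ 9. 36.] 3.5
high [308 142  12  14  96] [ 0.6649 -0.0185  0.2211] [673. -19.] [39. 41.] 79.9
bowl [409 161  33  32 831] [ 0.6008 -0.4355  0.0866] [ 607. -442.] [119. 125.] 45.9
```

View pics/a.png

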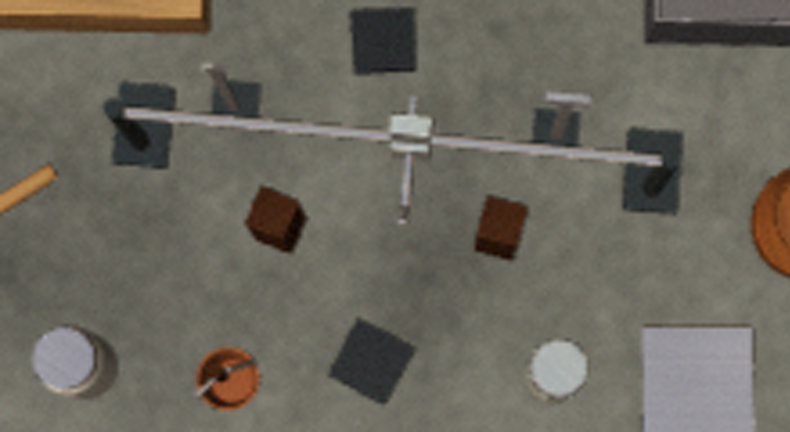

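View pics/b.png

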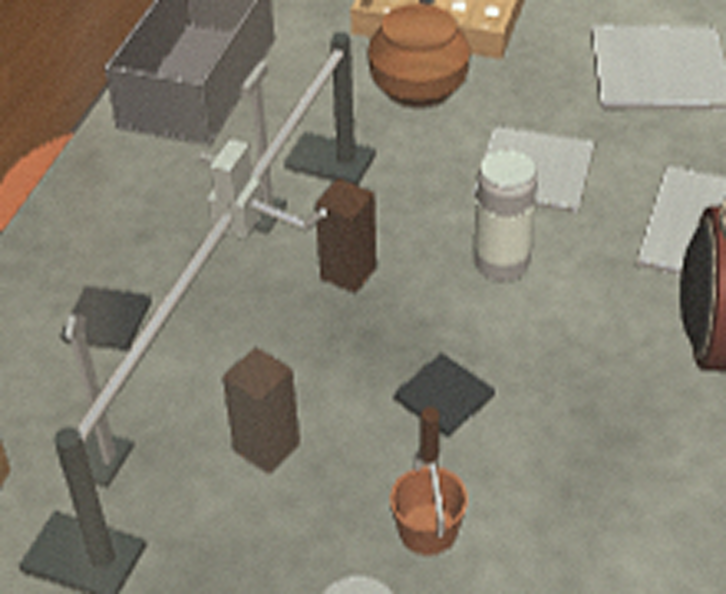

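The top crop shows a pointed head on the left post (208,67 in the crop) and a flat T on the right post (568,98), so the mark is on the left and block_l at (275,218) is in the way. The smallest plate is at (697,380) and the cup at (230,378). Next I'll refine the cup, rail and plate positions.

Run:
```python
from h import *
T=np.load("top0.npz");S=np.load("side0.npz")
def box(d,lo,hi):
    W=d["W"];m=np.all((W>lo)&(W<hi),-1);return W[m],d["c"][m]
for n,d in(("top",T),("side",S)):
    q,_=box(d,[.62,-.29,.15],[.72,.29,.18]); q=q[(abs(q[:,1]+.018)>.05)]
    # drop post ends/blocks via robust line
    for _ in range(3):
        p=np.polyfit(q[:,1],q[:,0],1);r=q[:,0]-np.polyval(p,q[:,1]);q=q[abs(r)<max(.006,2*r.std())]
    print(n,"rail x=%.4f*y+%.4f"%tuple(p),len(q),q[:,1].min(),q[:,1].max(),np.median(q[:,2]))
    q,_=box(d,[.6,-.06,.21],[.72,.03,.235]);print("lug",q.mean(0),q.min(0),q.max(0),np.percentile(q[:,1],[5,95]))
    q,_=box(d,[.69,.14,.17],[.75,.22,.215]);print("mark",q.mean(0),q.min(0),q.max(0)); t=q[q[:,2]>.19];print(t.mean(0),len(t))
    for lo,hi in((.115,.145),(.14,.17),(.155,.17),(.056,.1),(.04,.056)):
        q,c=box(d,[.38,.12,lo],[.49,.23,hi])
        if len(q):
            r=cv2.minAreaRect((q[:,:2]*1000).astype(np.float32));l=cv2.fitLine(q[:,:2].astype(np.float32),cv2.DIST_L2,0,.01,.01).ravel()
            print("cup",lo,len(q),q.mean(0).round(4),r,np.degrees(np.arctan2(l[1],l[0])).round(1))
    q,c=box(d,[.36,-.40,.004],[.51,-.25,.02]);b=c.min(-1)>120;q=q[b]
    print("plate",len(q),np.percentile(q,[1,50,99],axis=0))
    q,_=box(d,[.53,.07,.03],[.65,.18,.13]);print("blkL",cv2.minAreaRect((q[:,:2]*1000).astype(np.float32)))
W=T["W"];print(W[219:223,392:396].reshape(-1,3).mean(0))
```

```text
top rail x=0.0702*y+0.6664 428 -0.28814272594342333 0.2891310945993986 0.16959621137370418
lug [ 0.66654163 -0.01859255  0.22445719] [ 0.65446239 -0.03630933  0.21057442] [0.6942651  0.00253078 0.23428676] [-0.03596219 -0.0010712 ]
mark [0.72643829 0.17995217 0.19082246] [0.72297669 0.16958069 0.17329208] [0.73078182 0.19139279 0.20443046]
[0.72704561 0.18004715 0.19569697] 12
cup 0.115 3 [0.4248 0.1668 0.1403] ((425.1778564453125, 166.40216064453125), (2.122044086456299, 11.661409378051758), 77.4569320678711) -10.9
cup 0.14 18 [0.4266 0.1714 0.1607] ((426.2189636230469, 170.882568359375), (13.8445463180542, 12.616890907287598), 9.240644454956055) 9.3
cup 0.155 14 [0.4271 0.1724 0.164 ] ((427.244140625, 171.83059692382812), (10.850098609924316, 10.310935020446777), 5.058695316314697) 34.7
cup 0.056 22 [0.4262 0.1765 0.0757] ((427.32977294921875, 178.9744873046875), (52.98532485961914, 56.33951187133789), 68.77603149414062) -57.6
cup 0.04 63 [0.4293 0.1739 0.0476] ((428.2493896484375, 172.61183166503906), (65.51021575927734, 61.771690368652344), 2.933629274368286) -45.3
plate 711 [[ 0
[... 885 characters left out ...]
6.1
cup 0.155 33 [0.4252 0.1758 0.1639] ((426.4068908691406, 174.91201782226562), (13.244547843933105, 15.636550903320312), 15.257582664489746) -57.5
cup 0.056 40 [0.4167 0.188  0.0765] ((424.4667663574219, 174.9464111328125), (6.132406234741211, 68.88105010986328), 32.2685546875) -57.5
cup 0.04 163 [0.4266 0.1723 0.0479] ((425.7763977050781, 173.4715576171875), (66.10232543945312, 66.12149810791016), 7.503912448883057) -80.6
plate 470 [[ 0.36766636 -0.39503697  0.00427824]
 [ 0.4137352  -0.34606752  0.00933114]
 [ 0.50368672 -0.26331097  0.01474109]]
blkL ((593.8607788085938, 128.0916290283203), (46.43822479248047, 47.10419845581055), 67.74076080322266)
[ 0.43758454 -0.33016253  0.00691066]
```

>>> arm_command:
  rows:
    - [85,[0.1,0.2,0.16],[0,0,-0.08]]
    - [85,[0.2,0.35,0.16],[0,0,-0.16]]
    - [85,[0.3,0.5,0.16],[0,0,-0.24]]
    - [85,[0.3,0.5,0.16],[0,0,-0.32]]
    - [85,[0.4,0.7,0.16],[0,0,-0.39]]
    - [85,[0.5,0.8,0.16],[0,0,-0.43]]
    - [85,[0.6,0.95,0.16],[0,0,-0.43]]
    - [85,[0.6,0.95,0.16],[0,0,-0.43]]
    - [85,[0.6,0.95,0.16],[0,0,-0.43]]
    - [85,[0.6,0.95,0.16],[0,0,-0.43]]
    - [85,[0.6,0.95,0.16],[0,0,-0.43]]

```text
time: 1.02
tool_pos: [0.3778, -0.3073, 0.279]
tool_rot: [0.0, 0.985, -0.175, -0.0]
contact_force: [-0.3, -0.7, -0.2]
gripper_width: 0.998
grasp_force: 0.0
```

>>> arm_command:
  rows:
    - [85,[0.36,0.72,0],[0,0,0]]
    - [85,[0.36,0.72,0],[0,0,0]]
    - [85,[0.36,0.72,0],[0,0,0]]
    - [85,[0.36,0.72,0],[0,0,0]]
    - [85,[0.36,0.72,0],[0,0,0]]
    - [85,[0.36,0.72,0],[0,0,0]]
    - [85,[0.36,0.72,0],[0,0,0]]
    - [85,[0.36,0.72,0],[0,0,0]]
    - [85,[0.36,0.72,0],[0,0,0]]
    - [85,[0.36,0.72,0],[0,0,0]]

```text
time: 1.85
tool_pos: [0.4853, -0.0936, 0.2791]
tool_rot: [0.0, 0.984, -0.177, -0.0]
contact_force: [-0.0, -0.6, -0.1]
gripper_width: 0.995
grasp_force: 0.0
```

>>> arm_command:
  rows:
    - [85,[0.35,0.73,0],[0,0,0]]
    - [85,[0.35,0.73,0],[0,0,0]]
    - [85,[0.35,0.73,0],[0,0,0]]
    - [85,[0.35,0.73,0],[0,0,0]]
    - [85,[0.35,0.73,0],[0,0,0]]
    - [85,[0.35,0.73,0],[0,0,0]]
    - [85,[0.35,0.73,0],[0,0,0]]
    - [85,[0.35,0.73,0],[0,0,0]]
    - [85,[0.35,0.73,-0.1],[0,0,0]]
    - [85,[0.35,0.73,-0.2],[0,0,0]]
    - [85,[0.35,0.73,-0.3],[0,0,0]]
    - [85,[0.35,0.73,-0.4],[0,0,0]]

```text
time: 2.85
tool_pos: [0.5906, 0.1244, 0.1585]
tool_rot: [0.0, 0.984, -0.178, 0.001]
contact_force: [0.2, -0.8, 0.7]
gripper_width: 0.995
grasp_force: 0.0
```

>>> arm_command:
  rows:
    - [85,[0.007,0.003,-0.1],[0,0,0]]
    - [85,[0.007,0.003,-0.2],[0,0,0]]
    - [85,[0.007,0.003,-0.29],[0,0,0]]
    - [85,[0.007,0.003,-0.29],[0,0,0]]
    - [30,[0.007,0.003,-0.29],[0,0,0]]
    - [30,[0.007,0.003,-0.29],[0,0,0]]
    - [30,[0.007,0.003,-0.29],[0,0,0]]
    - [30,[0.007,0.003,-0.29],[0,0,0]]
    - [30,[0.007,0.003,-0.29],[0,0,0]]
    - [30,[0.007,0.003,-0.29],[0,0,0]]
    - [30,[0.007,0.003,-0.29],[0,0,0]]
    - [30,[0.007,0.003,-0.29],[0,0,0]]

```text
time: 3.85
tool_pos: [0.595, 0.1276, 0.0757]
tool_rot: [0.0, 0.984, -0.176, 0.003]
contact_force: [-1.7, -2.8, 6.8]
gripper_width: 0.517
grasp_force: 61.6
```

>>> arm_command:
  rows:
    - [30,[0,0,0.1],[0,0,0]]
    - [30,[0,0,0.2],[0,0,0]]
    - [30,[0,0,0.3],[0,0,0]]
    - [30,[0,0,0.4],[0,0,0]]
    - [30,[0,0,0.5],[0,0,0]]
    - [30,[0,0,0.6],[0,0,0]]
    - [30,[-0.06,-0.06,0.6],[0,0,0]]
    - [30,[-0.15,-0.12,0.6],[0,0,0]]
    - [30,[-0.25,-0.2,0.6],[0,0,0]]
    - [30,[-0.35,-0.3,0.6],[0,0,0]]
    - [30,[-0.4,-0.4,0.6],[0,0,0]]
    - [30,[-0.4,-0.4,0.6],[0,0,0]]

```text
time: 4.85
tool_pos: [0.4705, 0.0047, 0.2527]
tool_rot: [0.001, 0.984, -0.178, 0.001]
contact_force: [1.0, 0.1, -1.1]
gripper_width: 0.519
grasp_force: 61.9
```

>>> arm_command:
  rows:
    - [30,[0,-0.08,0],[0,0,0]]
    - [30,[0,-0.18,0],[0,0,0]]
    - [30,[0,-0.28,0],[0,0,0]]
    - [30,[0,-0.38,0],[0,0,0]]
    - [30,[0,-0.48,0],[0,0,0]]
    - [30,[-0.05,-0.58,0],[0,0,0]]
    - [30,[-0.1,-0.68,0],[0,0,0]]
    - [30,[-0.11,-0.78,0],[0,0,0]]
    - [30,[-0.11,-0.88,0],[0,0,0]]
    - [30,[-0.11,-0.96,0],[0,0,0]]
    - [30,[-0.11,-1,0],[0,0,0]]
    - [30,[-0.11,-1,0],[0,0,0]]

```text
time: 5.85
tool_pos: [0.4398, -0.2936, 0.2524]
tool_rot: [0.0, 0.984, -0.177, 0.0]
contact_force: [0.3, -0.4, -2.0]
gripper_width: 0.522
grasp_force: 62.1
```

>>> arm_command:
  rows:
    - [30,[-0.01,-0.06,0],[0,0,0]]
    - [30,[-0.01,-0.12,0],[0,0,0]]
    - [30,[-0.01,-0.12,-0.08],[0,0,0]]
    - [30,[-0.01,-0.12,-0.17],[0,0,0]]
    - [30,[-0.01,-0.12,-0.26],[0,0,0]]
    - [30,[-0.01,-0.12,-0.35],[0,0,0]]
    - [30,[-0.01,-0.12,-0.42],[0,0,0]]
    - [30,[-0.01,-0.12,-0.48],[0,0,0]]
    - [30,[-0.01,-0.12,-0.52],[0,0,0]]
    - [30,[-0.01,-0.12,-0.53],[0,0,0]]
    - [30,[-0.01,-0.12,-0.53],[0,0,0]]

```text
time: 6.77
tool_pos: [0.4368, -0.3269, 0.0926]
tool_rot: [-0.001, 0.984, -0.175, -0.001]
contact_force: [-0.5, 0.2, -0.9]
gripper_width: 0.519
grasp_force: 62.1
```

Run:
```python
from h import *
for n in("side","top"):
    f,W=cloud(n)
    m=np.all((W>[.38,-.40,-.01])&(W<[.5,-.27,.07]),-1); c=f["color"]
    br=m&(c[...,0]>c[...,2]*1.4)&(c.max(-1)<130); q=W[br]
    print(n,br.sum(), np.percentile(q,[1,5,50,95],axis=0) if br.sum() else 0)
    v,u=np.nonzero(m); cv2.imwrite(f"pics/{n}1.png",cv2.resize(c[max(0,v.min()-40):v.max()+40,u.min()-40:u.max()+40],None,fx=4,fy=4)[:600,:800,::-1])
print(monitor.state()["contact_force"],monitor.state()["tool_pos"])
```

```text
side 99 [[ 0.41082343 -0.33294181  0.02838632]
 [ 0.41287278 -0.32698466  0.0317435 ]
 [ 0.42819715 -0.30717026  0.05305968]
 [ 0.4600432  -0.29874181  0.06715855]]
top 20 [[ 0.41403511 -0.33371561  0.0078725 ]
 [ 0.41453292 -0.33215189  0.02453187]
 [ 0.42186061 -0.3108873   0.04175198]
 [ 0.43902519 -0.29965371  0.06601762]]
[-0.5878841  -0.45195168 -2.09147922] [ 0.43768836 -0.32826772  0.09474443]
```

View pics/side1.png

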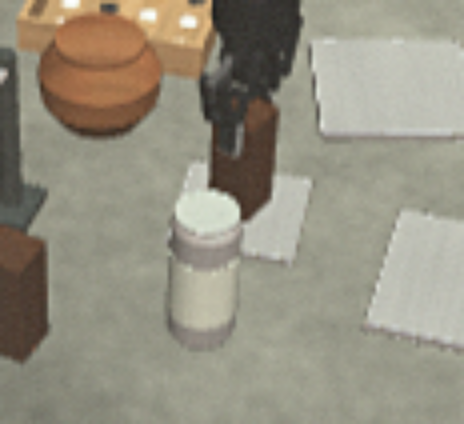

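The block is held upright over the plate, at about (243,190) in the crop. I'll lower it gently.

>>> arm_command:
  rows:
    - [30,[0,0,-0.01],[0,0,0]]
    - [30,[0,0,-0.02],[0,0,0]]
    - [30,[0,0,-0.03],[0,0,0]]
    - [30,[0,0,-0.035],[0,0,0]]
    - [30,[0,0,-0.035],[0,0,0]]
    - [30,[0,0,-0.035],[0,0,0]]

```text
time: 7.37
tool_pos: [0.4371, -0.3283, 0.0838]
tool_rot: [0.0, 0.984, -0.176, 0.0]
contact_force: [-1.9, 0.8, 4.6]
gripper_width: 0.521
grasp_force: 62.4
```

>>> arm_command:
  rows:
    - [60,[0,0,0],[0,0,0]]
    - [80,[0,0,0],[0,0,0]]
    - [80,[0,0,0],[0,0,0]]
    - [80,[0,0,0],[0,0,0]]
    - [80,[0,0,0.04],[0,0,0]]
    - [80,[0,0,0.1],[0,0,0]]
    - [80,[0,0,0.2],[0,0,0]]
    - [80,[0,0,0.3],[0,0,0]]
    - [80,[0,0,0.4],[0,0,0]]
    - [80,[0,0,0.5],[0,0,0]]
    - [80,[0,0,0.55],[0,0,0]]
    - [80,[0,0,0.55],[0,0,0]]

```text
time: 8.37
tool_pos: [0.4386, -0.3297, 0.2544]
tool_rot: [0.003, 0.984, -0.176, 0.004]
contact_force: [0.7, -0.3, 0.4]
gripper_width: 0.937
grasp_force: 0.0
```

>>> arm_command:
  rows:
    - [80,[0,0.09,0],[0,0,0]]
    - [80,[0,0.19,0],[0,0,0.07]]
    - [80,[0,0.29,0],[0,0,0.14]]
    - [80,[0,0.39,0],[0,0,0.21]]
    - [80,[0,0.49,0],[0,0,0.28]]
    - [80,[0,0.59,0],[0,0,0.35]]
    - [80,[0,0.69,0],[0,0,0.42]]
    - [80,[0,0.79,0],[0,0,0.49]]
    - [80,[0,0.88,0],[0,0,0.55]]
    - [80,[0,0.96,0],[0,0,0.585]]
    - [80,[0,1,0],[0,0,0.585]]
    - [80,[0,1,0],[0,0,0.585]]

```text
time: 9.37
tool_pos: [0.4361, -0.0259, 0.2467]
tool_rot: [-0.001, 0.96, 0.281, -0.001]
contact_force: [0.0, 0.1, 0.9]
gripper_width: 0.935
grasp_force: 0.0
```

Run:
```python
from h import *
f,W=cloud("top")
for n,lo,hi in(("blk",[.38,-.40,.1],[.5,-.27,.14]),("cupgrip",[.38,.12,.15],[.49,.23,.175]),("blkR",[.55,-.16,.095],[.64,-.07,.125])):
    q=W[np.all((W>lo)&(W<hi),-1)];print(n,len(q),q.mean(0),cv2.minAreaRect((q[:,:2]*1000).astype(np.float32)))
```

```text
blk 159 [ 0.43857167 -0.32893524  0.11722142] ((438.9089660644531, -329.5309143066406), (45.91599655151367, 46.8951301574707), 66.34651184082031)
cupgrip 15 [0.42713066 0.17237189 0.1626556 ] ((427.5325927734375, 172.38922119140625), (11.052669525146484, 10.401806831359863), 2.4467411041259766)
blkR 148 [ 0.59119505 -0.11266328  0.10917744] ((591.8052368164062, -112.28680419921875), (44.63394546508789, 45.711395263671875), 75.12218475341797)
```

>>> arm_command:
  rows:
    - [70,[-0.03,0.1,0],[0,0,0]]
    - [70,[-0.03,0.2,0],[0,0,0]]
    - [70,[-0.03,0.3,0],[0,0,0]]
    - [70,[-0.03,0.4,0],[0,0,0]]
    - [70,[-0.03,0.5,0],[0,0,0]]
    - [70,[-0.03,0.6,0],[0,0,0]]
    - [70,[-0.03,0.66,0],[0,0,0]]
    - [70,[-0.03,0.66,0],[0,0,0]]
    - [70,[-0.03,0.66,-0.05],[0,0,0]]
    - [70,[-0.03,0.66,-0.12],[0,0,0]]
    - [70,[-0.03,0.66,-0.2],[0,0,0]]
    - [70,[-0.03,0.66,-0.2],[0,0,0]]

```text
time: 10.42
tool_pos: [0.425, 0.1679, 0.1822]
tool_rot: [-0.0, 0.961, 0.278, -0.005]
contact_force: [-0.2, 1.0, -1.5]
gripper_width: 0.818
grasp_force: 0.0
```

>>> arm_command:
  rows:
    - [70,[0.003,0.005,-0.05],[0,0,0]]
    - [70,[0.003,0.005,-0.1],[0,0,0]]
    - [70,[0.003,0.005,-0.15],[0,0,0]]
    - [70,[0.003,0.005,-0.2],[0,0,0]]
    - [70,[0.003,0.005,-0.2],[0,0,0]]
    - [70,[0.003,0.005,-0.2],[0,0,0]]

```text
time: 10.92
tool_pos: [0.4287, 0.1706, 0.1279]
tool_rot: [0.0, 0.96, 0.278, -0.001]
contact_force: [0.1, 0.4, -0.1]
gripper_width: 0.823
grasp_force: 0.0
```

>>> arm_command:
  rows:
    - [70,[-0.003,0.006,-0.02],[0,0,0]]
    - [70,[-0.003,0.006,-0.045],[0,0,0]]
    - [70,[-0.003,0.006,-0.045],[0,0,0]]
    - [50,[-0.003,0.006,-0.045],[0,0,0]]
    - [30,[-0.003,0.006,-0.045],[0,0,0]]
    - [20,[-0.003,0.006,-0.045],[0,0,0]]
    - [5,[-0.003,0.006,-0.045],[0,0,0]]
    - [5,[-0.003,0.006,-0.045],[0,0,0]]
    - [5,[-0.003,0.006,-0.045],[0,0,0]]
    - [5,[-0.003,0.006,-0.045],[0,0,0]]
    - [5,[-0.003,0.006,-0.045],[0,0,0]]
    - [5,[-0.003,0.006,-0.045],[0,0,0]]

```text
time: 11.92
tool_pos: [0.428, 0.1735, 0.1148]
tool_rot: [-0.0, 0.96, 0.279, 0.0]
contact_force: [-1.0, 0.9, 2.7]
gripper_width: 0.167
grasp_force: 58.6
```

>>> arm_command:
  rows:
    - [5,[0,0,0.06],[0,0,0]]
    - [5,[0,0,0.14],[0,0,0]]
    - [5,[0,0,0.22],[0,0,0]]
    - [5,[0,0,0.3],[0,0,0]]
    - [5,[0.04,-0.08,0.31],[0,0,-0.06]]
    - [5,[0.08,-0.16,0.31],[0,0,-0.12]]
    - [5,[0.12,-0.25,0.31],[0,0,-0.19]]
    - [5,[0.16,-0.34,0.31],[0,0,-0.26]]
    - [5,[0.2,-0.43,0.31],[0,0,-0.33]]
    - [5,[0.24,-0.52,0.31],[0,0,-0.38]]
    - [5,[0.27,-0.58,0.31],[0,0,-0.405]]
    - [5,[0.28,-0.6,0.31],[0,0,-0.405]]

```text
time: 12.92
tool_pos: [0.512, -0.0094, 0.2061]
tool_rot: [0.001, 0.999, -0.037, -0.001]
contact_force: [-0.3, 0.4, -1.8]
gripper_width: 0.171
grasp_force: 58.9
```

>>> arm_command:
  rows:
    - [5,[0,0,0],[0,0,0]]
    - [5,[0,0,0],[0,0,0]]
    - [5,[0,0,0],[0,0,0]]

```text
time: 13.17
tool_pos: [0.5111, -0.0057, 0.2067]
tool_rot: [-0.0, 0.999, -0.035, -0.001]
contact_force: [0.5, -0.5, -2.2]
gripper_width: 0.171
grasp_force: 58.9
```

Run:
```python
from h import *
for n in("top","side"):
    d=np.load(n+"0.npz");W=d["W"]
    for lo,hi in(([.56,-.06,.14],[.64,.04,.2]),([.56,-.06,.14],[.585,.04,.2])):
        q=W[np.all((W>lo)&(W<hi),-1)];print(n,"hook",len(q),q.mean(0),q.min(0),q.max(0))
    f,W=cloud(n);c=f["color"].astype(int)
    m=np.all((W>[.45,-.08,.06])&(W<[.58,.07,.175]),-1)&(c[...,0]>c[...,2]*1.5);q=W[m]
    print("cup",len(q),q.min(0),q.max(0),q.mean(0))
    m=np.all((W>[.45,-.08,.125])&(W<[.58,.07,.155]),-1)&(c[...,0]>c[...,2]*1.5);q=W[m]
    print("rim",cv2.minAreaRect((q[:,:2]*1000).astype(np.float32)))
    cv2.imwrite(f"pics/{n}2.png",cv2.resize(f["color"][120:270,200:400],None,fx=4,fy=4)[:,:,::-1])
print(monitor.state()["tool_pos"],monitor.state()["tool_rot"])
```

```text
top hook 39 [ 0.60812593 -0.01365951  0.17197806] [ 0.57494391 -0.01872849  0.15775168] [ 0.63903459 -0.00868927  0.18940139]
top hook 5 [ 0.57837732 -0.01138294  0.18514735] [ 0.57494391 -0.01288672  0.1796931 ] [ 0.58160449 -0.00912305  0.18940139]
cup 87 [ 0.47733007 -0.03549585  0.08569634] [0.51108189 0.02647285 0.14869995] [ 0.49454714 -0.00595609  0.11663643]
rim ((492.5307922363281, -4.827726364135742), (30.1561336517334, 61.89371871948242), 1.3782204389572144)
side hook 59 [ 0.60581505 -0.01066031  0.17151407] [ 0.57296489 -0.01816306  0.1603326 ] [ 0.63998638 -0.00537957  0.1886301 ]
side hook 12 [ 0.57908877 -0.00820332  0.18157398] [ 0.57296489 -0.01271311  0.17311139] [ 0.58346119 -0.00537957  0.1886301 ]
cup 389 [ 0.47522708 -0.03881651  0.09384841] [0.54153596 0.02868585 0.16613292] [ 0.5087457  -0.00585612  0.12498202]
rim ((509.4837951660156, -4.532508850097656), (64.82217407226562, 65.14161682128906), 55.19486999511719)
[ 0.51129045 -0.00563605  0.20709334] [-1.14275951e-04  9.99404039e-01 -3.45183115e-02 -1.99315918e-04]
```

View pics/side2.png

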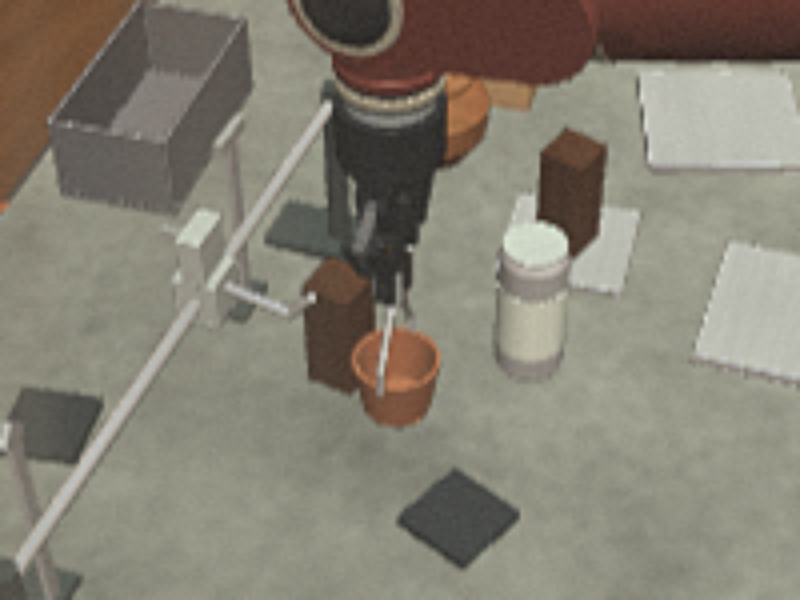

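The cup hangs upright in the gripper at (395,380) in the crop, with the bail square to the hook, whose tip is at (308,297). I'll move it in over the hook.

>>> arm_command:
  rows:
    - [5,[0.025,-0.002,0],[0,0,0]]
    - [5,[0.05,-0.003,0],[0,0,0]]
    - [5,[0.075,-0.005,0],[0,0,0]]
    - [5,[0.1,-0.007,0],[0,0,0]]
    - [5,[0.125,-0.009,0],[0,0,0]]
    - [5,[0.15,-0.01,0],[0,0,0]]
    - [5,[0.175,-0.012,0],[0,0,0]]
    - [5,[0.2,-0.014,0],[0,0,0]]
    - [5,[0.225,-0.016,0],[0,0,0]]
    - [5,[0.25,-0.018,0],[0,0,0]]
    - [5,[0.28,-0.02,0],[0,0,0]]
    - [5,[0.28,-0.02,0],[0,0,0]]

```text
time: 14.27
tool_pos: [0.5972, -0.0129, 0.2074]
tool_rot: [0.0, 0.999, -0.035, 0.0]
contact_force: [-0.4, 0.8, -2.2]
gripper_width: 0.169
grasp_force: 58.9
```

>>> arm_command:
  rows:
    - [5,[0,0,-0.02],[0,0,0]]
    - [5,[0,0,-0.04],[0,0,0]]
    - [5,[0,0,-0.06],[0,0,0]]
    - [5,[0,0,-0.08],[0,0,0]]
    - [5,[0,0,-0.08],[0,0,0]]
    - [5,[0,0,-0.08],[0,0,0]]

```text
time: 14.77
tool_pos: [0.5959, -0.0128, 0.183]
tool_rot: [0.0, 0.999, -0.035, 0.0]
contact_force: [2.5, 0.0, -2.6]
gripper_width: 0.171
grasp_force: 58.8
```

>>> arm_command:
  rows:
    - [5,[0,0,-0.007],[0,0,0]]
    - [5,[0,0,-0.014],[0,0,0]]
    - [5,[0,0,-0.018],[0,0,0]]
    - [5,[0,0,-0.018],[0,0,0]]
    - [5,[0,0,-0.018],[0,0,0]]

```text
time: 15.18
tool_pos: [0.5977, -0.013, 0.1795]
tool_rot: [0.0, 0.999, -0.035, 0.003]
contact_force: [5.8, -1.3, 1.4]
gripper_width: 0.173
grasp_force: 59.2
```

Run:
```python
from h import *
for n in("top","side"):
    f,W=cloud(n);c=f["color"].astype(int)
    q=W[np.all((W>[.53,-.08,.04])&(W<[.66,.06,.13]),-1)&(c[...,0]>c[...,2]*1.5)&(c[...,0]>110)]
    print("cup",len(q),q.min(0),q.max(0),q.mean(0))
cv2.imwrite(f"pics/side3.png",cv2.resize(f["color"][150:250,220:330],None,fx=6,fy=6,interpolation=2)[:,:,::-1])
print(monitor.state()["tool_pos"],monitor.state()["contact_force"],monitor.state()["ft_torque"])
```

```text
cup 80 [ 0.56555787 -0.03745909  0.05536918] [0.6045531  0.01898372 0.12633621] [ 0.58631192 -0.01347934  0.08166962]
cup 323 [ 0.56286532 -0.04407869  0.06754859] [0.62919996 0.02361087 0.11969314] [ 0.59627663 -0.01477373  0.09797469]
[ 0.59768802 -0.0130062   0.17954217] [ 7.22056287 -0.51646124  1.25595708] [-0.10999437 -1.15110884  0.00993683]
```

View pics/side3.png

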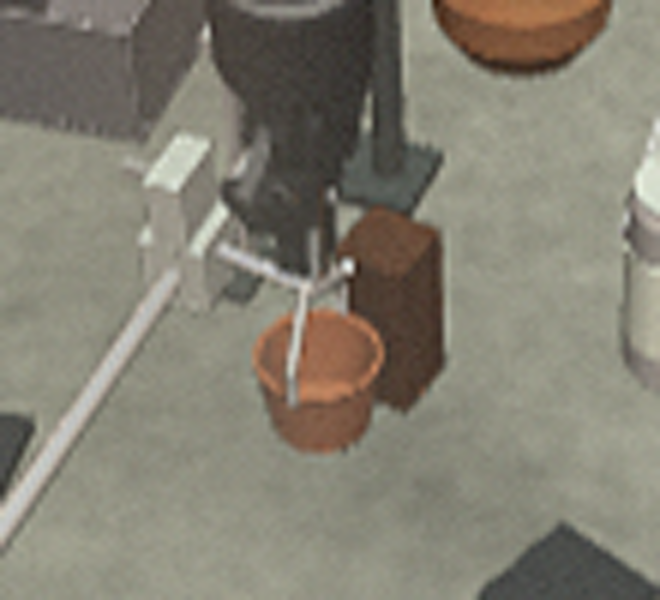

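The bail is over the hook rod at (307,287), and the force shows it leaning on the upturned side. I'll ease it towards the rail.

>>> arm_command:
  rows:
    - [5,[0.01,0,0],[0,0,0]]
    - [5,[0.018,0,0],[0,0,0]]
    - [5,[0.018,0,-0.004],[0,0,0]]
    - [5,[0.018,0,-0.008],[0,0,0]]
    - [5,[0.018,0,-0.008],[0,0,0]]

```text
time: 15.7
tool_pos: [0.6007, -0.0126, 0.1768]
tool_rot: [-0.0, 0.999, -0.035, -0.001]
contact_force: [-4.3, -0.0, 6.6]
gripper_width: 0.172
grasp_force: 59.9
```

>>> arm_command:
  rows:
    - [5,[-0.006,0,0.002],[0,0,0]]
    - [5,[-0.006,0,0.002],[0,0,0]]
    - [18,[-0.006,0,0.002],[0,0,0]]
    - [24,[-0.006,0,0.002],[0,0,0]]
    - [35,[-0.006,0,0.002],[0,0,0]]
    - [50,[-0.006,0,0.002],[0,0,0]]
    - [50,[-0.006,0,0.002],[0,0,0]]
    - [50,[-0.006,0,0.002],[0,0,0]]
    - [50,[-0.006,0,0.002],[0,0,0]]

```text
time: 16.45
tool_pos: [0.5992, -0.0127, 0.1759]
tool_rot: [-0.0, 0.999, -0.035, -0.0]
contact_force: [0.4, 0.1, -0.7]
gripper_width: 0.587
grasp_force: 0.0
```

>>> arm_command:
  rows:
    - [50,[0,0,0.02],[0,0,0]]
    - [50,[0,0,0.05],[0,0,0]]
    - [50,[0,0,0.1],[0,0,0]]
    - [50,[0,0,0.17],[0,0,0]]
    - [50,[0,0,0.25],[0,0,0]]
    - [50,[0,0,0.33],[0,0,0]]
    - [50,[0,0,0.4],[0,0,0]]
    - [50,[0,0,0.4],[0,0,0]]

```text
time: 17.12
tool_pos: [0.6017, -0.013, 0.3038]
tool_rot: [0.001, 0.999, -0.035, 0.006]
contact_force: [0.6, -0.3, 1.2]
gripper_width: 0.585
grasp_force: 0.0
```

Run:
```python
from h import *
for n in("top","side"):
    f,W=cloud(n);c=f["color"].astype(int)
    q=W[np.all((W>[.53,-.08,.04])&(W<[.66,.06,.13]),-1)&(c[...,0]>c[...,2]*1.5)&(c[...,0]>110)]
    print("cup",len(q),q.min(0),q.max(0),q.mean(0))
    q=W[np.all((W>[.53,-.08,.19])&(W<[.63,.06,.235]),-1)];print("grip",len(q),q.mean(0) if len(q) else 0)
cv2.imwrite(f"pics/side4.png",cv2.resize(f["color"][130:270,190:370],None,fx=4,fy=4,interpolation=2)[:,:,::-1])
print(monitor.state()["tool_pos"],monitor.state()["contact_force"])
```

```text
cup 123 [ 0.56565052 -0.03673518  0.0567132 ] [0.62514675 0.01905886 0.12312616] [ 0.59425064 -0.01325649  0.0813638 ]
grip 16 [ 0.59647632 -0.01321092  0.21721123]
cup 325 [ 0.56401475 -0.04742432  0.0667803 ] [0.62986556 0.02250443 0.1184949 ] [ 0.59608893 -0.01475289  0.09604806]
grip 68 [ 0.59794772 -0.00767729  0.21393325]
[ 0.60000655 -0.01275903  0.29813225] [ 0.59137535  1.03061293 -0.36980442]
```

View pics/side4.png

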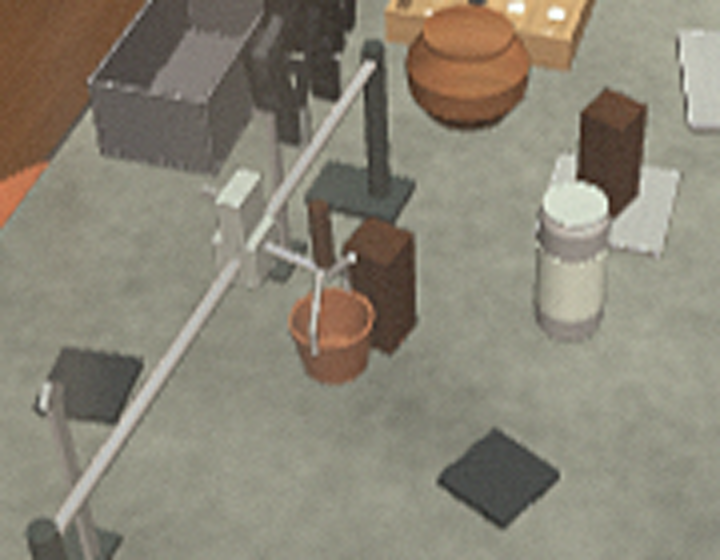

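The cup hangs on the hook at (335,335), upright and released. Next I'll close the fingers, come in on the right of the lug and push it left.

>>> arm_command:
  rows:
    - [0,[0.05,-0.08,0],[0,0,0]]
    - [0,[0.1,-0.16,0],[0,0,0]]
    - [0,[0.15,-0.24,0],[0,0,0]]
    - [0,[0.193,-0.3,0],[0,0,0]]
    - [0,[0.193,-0.3,0],[0,0,0]]
    - [0,[0.193,-0.3,-0.08],[0,0,0]]
    - [0,[0.193,-0.3,-0.16],[0,0,0]]
    - [0,[0.193,-0.3,-0.24],[0,0,0]]
    - [0,[0.193,-0.3,-0.3],[0,0,0]]
    - [0,[0.193,-0.3,-0.33],[0,0,0]]
    - [0,[0.193,-0.3,-0.33],[0,0,0]]
    - [0,[0.193,-0.3,-0.33],[0,0,0]]

```text
time: 18.22
tool_pos: [0.6568, -0.1023, 0.1965]
tool_rot: [-0.0, 0.999, -0.035, -0.001]
contact_force: [0.1, 0.4, 0.9]
gripper_width: -0.004
grasp_force: 0.0
```

>>> arm_command:
  rows:
    - [0,[0.003,0.04,0.005],[0,0,0]]
    - [0,[0.006,0.08,0.01],[0,0,0]]
    - [0,[0.009,0.11,0.01],[0,0,0]]
    - [0,[0.01,0.135,0.01],[0,0,0]]
    - [0,[0.01,0.145,0.01],[0,0,0]]
    - [0,[0.01,0.15,0.01],[0,0,0]]
    - [0,[0.011,0.155,0.01],[0,0,0]]
    - [0,[0.011,0.16,0.01],[0,0,0]]
    - [0,[0.011,0.165,0.01],[0,0,0]]
    - [0,[0.012,0.17,0.01],[0,0,0]]
    - [0,[0.012,0.175,0.01],[0,0,0]]
    - [0,[0.012,0.18,0.01],[0,0,0]]

```text
time: 19.22
tool_pos: [0.661, -0.0494, 0.2]
tool_rot: [0.001, 0.999, -0.036, 0.0]
contact_force: [0.7, -2.2, -0.5]
gripper_width: -0.003
grasp_force: 1.1
```

>>> arm_command:
  rows:
    - [0,[0,0.005,0],[0,0,0]]
    - [0,[0.001,0.011,0],[0,0,0]]
    - [0,[0.001,0.018,0],[0,0,0]]
    - [0,[0.002,0.026,0],[0,0,0]]
    - [0,[0.002,0.035,0],[0,0,0]]
    - [0,[0.003,0.045,0],[0,0,0]]
    - [0,[0.004,0.055,0],[0,0,0]]
    - [0,[0.005,0.065,0],[0,0,0]]
    - [0,[0.005,0.075,0],[0,0,0]]
    - [0,[0.006,0.085,0],[0,0,0]]
    - [0,[0.007,0.095,0],[0,0,0]]
    - [0,[0.007,0.105,0],[0,0,0]]

```text
time: 20.22
tool_pos: [0.663, -0.0169, 0.2001]
tool_rot: [-0.0, 0.999, -0.035, 0.0]
contact_force: [1.3, -2.4, 0.1]
gripper_width: -0.002
grasp_force: 1.1
```

>>> arm_command:
  rows:
    - [0,[0.001,0.01,0],[0,0,0]]
    - [0,[0.001,0.02,0],[0,0,0]]
    - [0,[0.002,0.03,0],[0,0,0]]
    - [0,[0.003,0.04,0],[0,0,0]]
    - [0,[0.004,0.05,0],[0,0,0]]
    - [0,[0.004,0.06,0],[0,0,0]]
    - [0,[0.005,0.07,0],[0,0,0]]
    - [0,[0.006,0.08,0],[0,0,0]]
    - [0,[0.006,0.09,0],[0,0,0]]
    - [0,[0.007,0.1,0],[0,0,0]]
    - [0,[0.008,0.11,0],[0,0,0]]
    - [0,[0.008,0.12,0],[0,0,0]]

```text
time: 21.22
tool_pos: [0.6655, 0.0191, 0.2001]
tool_rot: [0.0, 0.999, -0.035, 0.0]
contact_force: [3.4, -2.4, -0.3]
gripper_width: -0.0
grasp_force: 1.1
```

>>> arm_command:
  rows:
    - [0,[0.001,0.01,0],[0,0,0]]
    - [0,[0.001,0.02,0],[0,0,0]]
    - [0,[0.002,0.03,0],[0,0,0]]
    - [0,[0.003,0.04,0],[0,0,0]]
    - [0,[0.004,0.05,0],[0,0,0]]
    - [0,[0.004,0.06,0],[0,0,0]]
    - [0,[0.005,0.07,0],[0,0,0]]
    - [0,[0.006,0.08,0],[0,0,0]]
    - [0,[0.006,0.09,0],[0,0,0]]
    - [0,[0.007,0.1,0],[0,0,0]]
    - [0,[0.008,0.11,0],[0,0,0]]
    - [0,[0.008,0.12,0],[0,0,0]]

```text
time: 22.22
tool_pos: [0.6679, 0.0551, 0.2002]
tool_rot: [0.0, 0.999, -0.035, 0.0]
contact_force: [0.7, -1.9, -0.6]
gripper_width: 0.005
grasp_force: 1.1
```

```bash
cat > chk.py <<'E'
from h import *
def bx(W,lo,hi): return W[np.all((W>lo)&(W<hi),-1)]
s=monitor.state();print(s["time"],s["tool_pos"],s["contact_force"])
for n in("top","side"):
    f,W=cloud(n);c=f["color"].astype(int)
    br=(c.min(-1)>110)&(c.max(-1)-c.min(-1)<45)
    q=bx(W,[.64,-.05,.195],[.685,.25,.24]);cc=c[np.all((W>[.64,-.05,.195])&(W<[.685,.25,.24]),-1)]
    q=q[cc.min(-1)>125]
    print(n,"lug",len(q),np.percentile(q,[3,50,97],axis=0).round(4)[:,1],q.mean(0).round(4))
    m=(c[...,0]>c[...,2]*1.5)&(c[...,0]>110)&np.all((W>[.53,-.05,.04])&(W<[.67,.26,.13]),-1);q=W[m]
    print("cup",len(q),q.min(0).round(3),q.max(0).round(3))
    # pointer fin and mark tip beyond the bar
    q=bx(W,[.685,-.05,.2],[.72,.25,.225]);print("fin",len(q),q.mean(0).round(4) if len(q) else 0)
    q=bx(W,[.715,.14,.175],[.75,.23,.21]);print("mark",len(q),q.mean(0).round(4))
    cv2.imwrite(f"pics/{n}_{s['time']:.1f}.png",cv2.resize(f["color"][110:260,190:390],None,fx=4,fy=4,interpolation=2)[:,:,::-1])
E
python3 chk.py
```

```text
22.2167 [0.66791523 0.05509075 0.2001816 ] [ 0.68946548 -1.92673433 -0.62918941]
top lug 3 [0.0929 0.1072 0.1078] [0.663  0.1024 0.2154]Traceback (most recent call last):
  File "chk.py", line 11, in <module>
    print("cup",len(q),q.min(0).round(3),q.max(0).round(3))
                       ~~~~~^^^
    return umr_minimum(a, axis, None, out, keepdims, initial, where)
ValueError: zero-size array to reduction operation minimum which has no identity
```

>>> arm_command:
  rows:
    - [0,[0.001,0.01,0],[0,0,0]]
    - [0,[0.001,0.02,0],[0,0,0]]
    - [0,[0.002,0.03,0],[0,0,0]]
    - [0,[0.003,0.04,0],[0,0,0]]
    - [0,[0.004,0.05,0],[0,0,0]]
    - [0,[0.004,0.06,0],[0,0,0]]
    - [0,[0.005,0.07,0],[0,0,0]]
    - [0,[0.006,0.08,0],[0,0,0]]
    - [0,[0.006,0.09,0],[0,0,0]]
    - [0,[0.007,0.1,0],[0,0,0]]
    - [0,[0.008,0.11,0],[0,0,0]]
    - [0,[0.008,0.12,0],[0,0,0]]

```text
time: 23.27
tool_pos: [0.6703, 0.0911, 0.2001]
tool_rot: [-0.0, 0.999, -0.035, 0.0]
contact_force: [1.1, -3.2, 0.2]
gripper_width: 0.002
grasp_force: 1.1
```

>>> arm_command:
  rows:
    - [0,[0.001,0.01,0],[0,0,0]]
    - [0,[0.001,0.02,0],[0,0,0]]
    - [0,[0.002,0.03,0],[0,0,0]]
    - [0,[0.003,0.04,0],[0,0,0]]
    - [0,[0.004,0.05,0],[0,0,0]]
    - [0,[0.004,0.06,0],[0,0,0]]
    - [0,[0.005,0.07,0],[0,0,0]]
    - [0,[0.006,0.08,0],[0,0,0]]
    - [0,[0.006,0.09,0],[0,0,0]]
    - [0,[0.007,0.1,0],[0,0,0]]
    - [0,[0.008,0.107,0],[0,0,0]]
    - [0,[0.008,0.112,0],[0,0,0]]

```text
time: 24.27
tool_pos: [0.6726, 0.1248, 0.2001]
tool_rot: [-0.0, 0.999, -0.035, -0.0]
contact_force: [-0.1, -2.4, 0.0]
gripper_width: 0.002
grasp_force: 1.1
```

>>> arm_command:
  rows:
    - [0,[0,0.004,0],[0,0,0]]
    - [0,[0,0.007,0],[0,0,0]]
    - [0,[0,0.009,0],[0,0,0]]
    - [0,[0,0.01,0],[0,0,0]]
    - [0,[0,0.01,0],[0,0,0]]
    - [0,[0,0.01,0],[0,0,0]]

```text
time: 24.77
tool_pos: [0.6725, 0.1275, 0.2]
tool_rot: [-0.0, 0.999, -0.035, -0.0]
contact_force: [0.8, -1.9, 1.0]
gripper_width: 0.003
grasp_force: 0.8
```

```bash
sed -i 's/for n in("top","side")/for n in NAMES/; s/,q.min(0).round(3),q.max(0).round(3))/,q.min(0).round(3) if len(q) else 0,q.max(0).round(3) if len(q) else 0)/' chk.py; sed -i '1a import sys;NAMES=sys.argv[1:]' chk.py; python3 chk.py side
```

```text
24.7667 [0.67245981 0.12745326 0.20002311] [ 0.77623152 -1.87785147  0.99982614]
side lug 137 [0.135  0.1715 0.1825] [0.6747 0.1665 0.2213]
cup 409 [0.577 0.132 0.067] [0.643 0.201 0.119]
fin 22 [0.6973 0.164  0.2161]
mark 42 [0.7249 0.1822 0.1895]
```

>>> arm_command:
  rows:
    - [0,[0,0.005,0],[0,0,0]]
    - [0,[0.001,0.013,0],[0,0,0]]
    - [0,[0.001,0.022,0],[0,0,0]]
    - [0,[0.002,0.031,0],[0,0,0]]
    - [0,[0.003,0.04,0],[0,0,0]]
    - [0,[0.003,0.049,0],[0,0,0]]
    - [0,[0.004,0.057,0],[0,0,0]]
    - [0,[0.004,0.063,0],[0,0,0]]
    - [0,[0.005,0.067,0],[0,0,0]]
    - [0,[0.005,0.069,0],[0,0,0]]
    - [0,[0.005,0.07,0],[0,0,0]]
    - [0,[0.005,0.07,0],[0,0,0]]

```text
time: 25.82
tool_pos: [0.6739, 0.1485, 0.2]
tool_rot: [-0.0, 0.999, -0.035, -0.0]
contact_force: [2.3, -0.6, 0.4]
gripper_width: -0.004
grasp_force: 0.7
```

>>> arm_command:
  rows:
    - [0,[0,-0.03,0],[0,0,0]]
    - [0,[-0.005,-0.1,0],[0,0,0]]
    - [0,[-0.01,-0.17,0],[0,0,0]]
    - [0,[-0.01,-0.25,0],[0,0,0]]
    - [0,[-0.01,-0.25,0.1],[0,0,0]]
    - [0,[-0.01,-0.25,0.2],[0,0,0]]
    - [0,[-0.01,-0.25,0.3],[0,0,0]]
    - [0,[-0.01,-0.25,0.4],[0,0,0]]
    - [0,[-0.01,-0.35,0.4],[0,0,0]]
    - [0,[-0.01,-0.45,0.4],[0,0,0]]
    - [0,[-0.01,-0.6,0.4],[0,0,0]]
    - [0,[-0.01,-0.6,0.4],[0,0,0]]

```text
time: 26.82
tool_pos: [0.6707, -0.0373, 0.3201]
tool_rot: [0.001, 0.999, -0.038, -0.0]
contact_force: [0.1, 0.3, -0.8]
gripper_width: -0.002
grasp_force: 0.0
```

```bash
python3 chk.py top side; ls pics
```

```text
26.8167 [ 0.67069043 -0.03734856  0.3200836 ] [ 0.09022487  0.33712772 -0.7883207 ]
top lug 47 [0.1635 0.18   0.1991] [0.6774 0.1804 0.2278]
cup 130 [0.58  0.156 0.055] [0.647 0.219 0.121]
fin 14 [0.6947 0.1766 0.2189]
mark 17 [0.7268 0.18   0.1903]
side lug 111 [0.1649 0.1954 0.2038] [0.6767 0.1904 0.2221]
cup 405 [0.577 0.153 0.066] [0.645 0.22  0.118]
fin 26 [0.6967 0.1892 0.2149]
mark 44 [0.7247 0.1824 0.1891]
a.png
b.png
side0.png
side1.png
side2.png
side3.png
side4.png
side_24.8.png
side_26.8.png
top0.png
top1.png
top2.png
top_26.8.png
```

View pics/top_26.8.png

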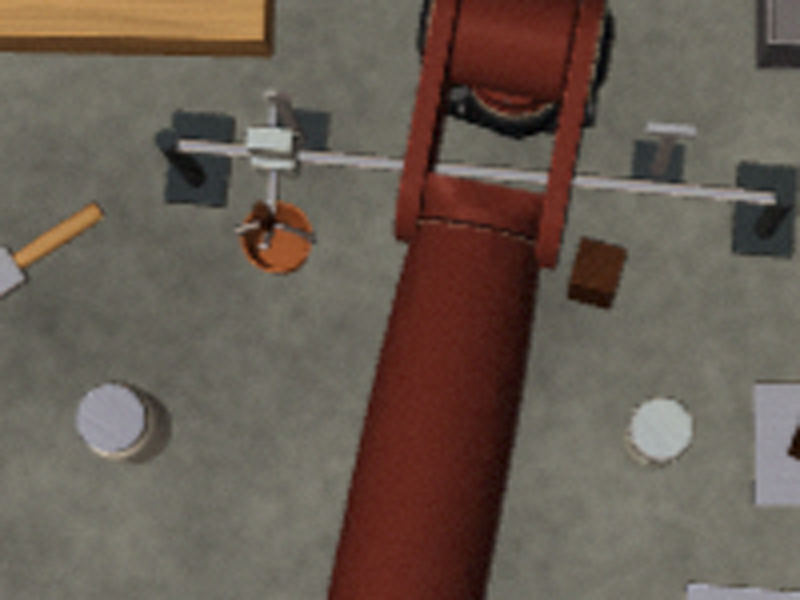

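The pointer lines up with the mark tip at (272,97), and the cup hangs on the hook at (276,238). I'll let it settle, then hand in.

>>> arm_command:
  rows:
    - [0,[0,0,0],[0,0,0]]
    - [0,[0,0,0],[0,0,0]]
    - [0,[0,0,0],[0,0,0]]
    - [0,[0,0,0],[0,0,0]]
    - [0,[0,0,0],[0,0,0]]
    - [0,[0,0,0],[0,0,0]]
    - [0,[0,0,0],[0,0,0]]
    - [0,[0,0,0],[0,0,0]]
    - [0,[0,0,0],[0,0,0]]
    - [0,[0,0,0],[0,0,0]]
    - [0,[0,0,0],[0,0,0]]
    - [0,[0,0,0],[0,0,0]]

```text
time: 27.92
tool_pos: [0.6711, -0.0317, 0.3201]
tool_rot: [-0.0, 0.999, -0.035, -0.0]
contact_force: [-0.3, -0.3, 0.3]
gripper_width: 0.001
grasp_force: 0.0
```

>>> arm_command:
  rows:
    - [0,[0,0,0],[0,0,0]]
    - [0,[0,0,0],[0,0,0]]
    - [0,[0,0,0],[0,0,0]]
    - [0,[0,0,0],[0,0,0]]
    - [0,[0,0,0],[0,0,0]]
    - [0,[0,0,0],[0,0,0]]
    - [0,[0,0,0],[0,0,0]]
    - [0,[0,0,0],[0,0,0]]
    - [0,[0,0,0],[0,0,0]]
    - [0,[0,0,0],[0,0,0]]
    - [0,[0,0,0],[0,0,0]]
    - [0,[0,0,0],[0,0,0]]

```text
time: 28.92
tool_pos: [0.6711, -0.0316, 0.3201]
tool_rot: [0.0, 0.999, -0.035, -0.0]
contact_force: [0.5, -0.2, -0.5]
gripper_width: -0.002
grasp_force: 0.0
```

```bash
python3 chk.py side; python3 -c "
from plant import manip;print(manip.job_done())"
```

```text
28.9167 [ 0.67105526 -0.03161243  0.32010569] [ 0.5028898  -0.20707548 -0.49614189]
side lug 116 [0.1658 0.1946 0.2037] [0.6769 0.1899 0.2216]
cup 408 [0.578 0.154 0.067] [0.645 0.221 0.117]
fin 25 [0.6973 0.1884 0.2152]
mark 42 [0.7247 0.1828 0.1899]
the job is handed in; nothing more can be done
None
```

I handed the job in at about 29 s; no verdict came back. By camera, the left block stands on the smallest plate, and the cup hangs released on the hook with the pointer about 2–6 mm from the mark tip (limit 10 mm).

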